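Check that the clutch and brake levers stop short of the bar

TASK

On the two handlebar halves on the bench, push the clutch lever (the one with no fluid reservoir) in towards its grip with the outside of the closed fingers until it stops, then let it come all the way back out. Then push the brake lever (the one with the rectangular reservoir on its perch) in the same way until it stops, and finish while still holding it in, so that its gap to the bar can be measured. Only push the lever blades, without pinching or forcing them, do not squeeze against the bar, and leave everything else on the bench alone.

Things in the scene. Friction and masses are not known exactly. Their poses are not given: they have to be found in the camera images.
- clutch_stand: Fixed stand of the clutch half of a handlebar: steel base plate 100 (x) x 200 (y) x 12 mm, origin at the centre of its underside, z up. A 50 mm post, 167 mm high, at stand x +20, y +80 mm; the bar runs level from it to stand -y. The lever is on the bar's stand -x side and is pressed towards stand +x. It has a slim perch with only a small round adjuster wheel (no reservoir).
- clutch_grip: The clutch half's bar, fixed: rubber grip 32 mm in diameter, axis along stand y, 130 mm above the bench, 20 mm to stand +x of the stand's origin; grip from stand y +12 to -103 mm, bar end at -123. Origin on the bar's axis at stand y 0. Includes the lever's perch.
- clutch_press (a point): Where to press the clutch lever: mid-height of the blade's flat front face, 110 mm from its pivot, 130 mm above the bench; moves with the lever. x axis: direction to press (into the face, towards the bar); z up. Bare aluminium blade 13 mm thick, 18 mm high, ends in a ball 31 mm further to stand -y. Upright pivot at stand x -25, y +45 mm. At the stop the blade is still 12 mm from the grip here.
- clutch_lever (a joint): Angle of the clutch lever: 0 released (fully out), 0.30 rad at its stop (fully in), about 33 mm of travel at the press point, turning counter-clockwise seen from above. A spring brings it back out when let go; pressing at the press point takes about 4 N at the start to 7 N at the stop; at the stop it is rigid. The blade's back (facing the grip; a rib, clutch_lever_c2) is not to be touched.
- brake_stand: Fixed stand of the brake half of a handlebar: steel base plate 100 (x) x 200 (y) x 12 mm, origin at the centre of its underside, z up. A 50 mm post, 167 mm high, at stand x +20, y -80 mm; the bar runs level from it to stand +y. The lever is on the bar's stand -x side and is pressed towards stand +x. It has a rectangular fluid reservoir, about 60 x 46 mm, on top of its perch (top 178 mm above the bench).
- brake_grip: The brake half's bar, fixed: rubber grip 32 mm in diameter, axis along stand y, 130 mm above the bench, 20 mm to stand +x of the stand's origin; grip from stand y -12 to +103 mm, bar end at +123. Origin on the bar's axis at stand y 0. Includes the lever's perch.
- brake_press (a point): Where to press the brake lever: mid-height of the blade's flat front face, 110 mm from its pivot, 130 mm above the bench; moves with the lever. x axis: direction to press (into the face, towards the bar); z up. Bare aluminium blade 13 mm thick, 18 mm high, ends in a ball 31 mm further to stand +y. Upright pivot at stand x -25, y -45 mm. At the stop the blade is still 12 mm from the grip here.
- brake_lever (a joint): Angle of the brake lever: 0 released (fully out), 0.30 rad at its stop (fully in), about 33 mm of travel at the press point, turning clockwise seen from above. A spring brings it back out when let go; pressing at the press point takes about 5 N at the start to 9 N at the stop; at the stop it is rigid. The blade's back (facing the grip; a rib, brake_lever_c2) is not to be touched.
- bolt: Bystander, loose, to be left alone: steel hex bolt standing on its 20 mm head, 43 mm tall, on the brake stand's base plate.
- bearing: Bystander, loose, to be left alone: steel bearing ring, 48 mm across, 14 mm thick, lying between the stands.
- jar: Bystander, loose, to be left alone: small closed grease jar, 44 mm across, 50 mm tall.
- screwdriver: Bystander, loose, to be left alone: screwdriver lying on the bench, near the robot.
- wrench: Bystander, loose, to be left alone: open wrench lying on the bench, near the robot.
- meter: Bystander, loose, to be left alone: hand-held electrical meter 140 x 75 x 43 mm, lying flat.
- spool: Bystander, loose, to be left alone: small wire spool 70 mm across, 50 mm tall, standing.
Not all that is in view belongs to the job. What is shaped like the clutch_stand but purple is not meant.

How it is judged:
On the way, in this order (a step that is already met when the one before it is completed fails the run):
1. the clutch lever is pushed in to its stop by the fingers (value of joint clutch_lever above 0.28 rad and contact force between the fingers and clutch_lever above 2 N), for 0.2 s.
2. the clutch lever is back out (value of joint clutch_lever below 0.03 rad), for 0.2 s.
3. the brake lever is pushed in to its stop by the fingers (value of joint brake_lever above 0.28 rad and contact force between the fingers and brake_lever above 2 N), for 0.3 s.
At the end, for the whole second after the job is handed in: The fingers still hold the brake lever in at its stop (joint over 0.28 of 0.30 rad, over 2 N of push), and the clutch lever is back out (under 0.03 rad) and untouched (all of step 3 and value of joint clutch_lever below 0.03 rad and contact force between anything else and clutch_lever below 0.5 N); the arm keeps its last pose, push and grip.
It fails at once if a bar, grip or perch is pushed or squeezed against: the fingers or arm press on it with over 5 N (contact force between any of the fingers, the arm and brake_grip above 5 N or contact force between any of the fingers, the arm and clutch_grip above 5 N).
It fails at once if a lever is pinched or forced: over 60 N from the fingers, or fingers on the back of its blade (over 2 N) (contact force between the fingers and brake_lever above 60 N or contact force between the fingers and clutch_lever above 60 N or contact force between the fingers and brake_lever_c2 above 2 N or contact force between the fingers and clutch_lever_c2 above 2 N).
It fails at once if a bystander is moved or lifted (more than 15 mm) (distance of any of bolt, bearing, jar, screwdriver, wrench, meter, spool from where it was at the start of the episode above 0.015 m).
It also fails if it takes over 64 s, if anything falls off the work surface, if the arm or the gripper's body presses on something with over 40 N, if the wrist force passes 120 N, or if a joint passes its speed limit or range.

ROBOT

A 6-joint arm with a two-finger parallel gripper is mounted at the origin on the work surface. World frame = base frame: x ahead of the robot, y to its left, z up, the work surface at z = 0. Lengths are in m, angles in rad, forces in N, time in s.
With the tool pointing down it reaches from about 0.375 to 0.9 m from the base axis. Payload 3.1 kg.
Tool frame: the origin (TCP) lies on the centre line of the jaws, within the pads' length; the fingertips stand 19 mm ahead of it and the grasp point (between the pads) is the TCP; z points along the fingers, y is the direction in which the jaws open and shut (so a half turn about z gives the same grasp; the last joint's range is limited). The gripper opens to 85 mm and grips with 20 to 120 N. Pads are 22 mm wide; open, the fingers measure 114 mm over their backs; the gripper's body (76 mm by 85 mm) begins 54 mm behind the grasp point. The pads swing forward as they close: fully open they stand 13 mm farther back than shut.
Start: joints at [1.02, 0.527, 1.433, -0, 1.181, -0.178], TCP at [0.227, 0.582, 0.25] pointing down, gripper open.
Joint ranges: [-3.08, 3.08], [-0.75, 2.2], [0.22, 2.44], [-1.43, 4.57], [0, 2.65], [-2.85, 2.85]. Speed limits (rad/s): [2.79, 2.79, 3.14, 3.14, 3.14, 3.14].

INTERFACE

Orientations are given as a unit quaternion [x, y, z, w].
In Python, from station import manip, imaging, workorder gives the robot as it stands.
- The arm moves only by the shell command python3 -m creep 'ROWS' [FORCE]. ROWS is a JSON object of lists of equal length, an entry for each row: "claw": the finger opening in cm, from 0 to 8.54; "dp": the shift along the tool's x, y, z in cm, a list of three; "roll": the turn about the tool's z in rad. In form: {"claw": [claw, ...], "dp": [[dx, dy, dz], ...], "roll": [roll, ...]}. A call has 1 to 12 rows; each row is the pose to reach, as a shift and turn from the pose commanded when the call began, along the tool's axes at that moment; what a row does not reach only later rows make up. A row lasts 1/10 s, in which the tool goes at most 50 mm and 8.59 degrees, less where a joint would pass 70% of its speed; a pose out of reach is approached as far as the arm can. A call with a gripper value outside its range is refused whole. The fingers move at their own pace and stop on an object; FORCE is the grip in N (left out, the last holds). Time passes only in rows, so rows that repeat a pose let the fingers close. It gives the time, the measured TCP pose, the force and the opening at its end, in the units of the state.
- manip.sense(): the state, without advancing time (a new reading comes with each control period).
- imaging.snapshot(name): name is "side" or "top" or "wrist"; returns a dict with "image" (420x560x3 uint8, red, green, blue), "z_map" (420x560 float32, m along the optical axis (not along the pixel's ray), 0 where there is no reading), "vfov" (degrees; the focal length in pixels is half the picture's height over the tangent of half this angle, whatever the lens; pixels are square), "cx", "cy" (the principal point, pixels), "R" (3x3) and "t" (3): a world point X has camera coordinates R X + t. Camera axes: x right, y down, z forward; pixel columns grow to the right and rows downward; lengths in m; the calibration is good to about 2 mm. The wrist camera is an equidistant fisheye: a pixel r from the principal point sees the ray r / f radians off the axis. A picture is of the moment at which its call begins.
- workorder.sign_off(): hands the job in, once; it reports no verdict.
The state is a dict: "t": time; "q": joint angles; "qd": joint speeds; "tau": joint torques, N m; "tcp_pos": TCP position; "tool_rot": TCP orientation; "force": force on the tool from outside, world axes, zero at the start; "ft_torque": the same for the moment, N m; "finger_gap": opening from 0.0 (shut) to 1.0 (fully open).
Only numpy, scipy, OpenCV 4.12 (cv2) and the standard library are available. Lean on these libraries where they do the work, as an engineer would, in place of code of your own. Each camera call takes 0.05 s, during which the arm holds its last target.

## Working session

There is one attempt and no reset: what is moved stays moved. The work goes in short steps, Python scripts to look and compute and a shell command to move; the robot and the scene stay as the last step left them, time stands still between calls to the robot, and variables do not carry over. Pictures are saved under pics/ and viewed, and the job is handed in when it is done.

```bash
ls; mkdir -p pics
python3 - <<'E'
from station import manip, imaging
import cv2,pickle
print(manip.sense())
for n in ["top","side","wrist"]:
    s=imaging.snapshot(n); pickle.dump(s,open(f"{n}0.pkl","wb"))
    cv2.imwrite(f"pics/{n}0.png",s["image"][:,:,::-1])
    print(n,s["vfov"],s["cx"],s["cy"],s["R"],s["t"])
E
```

```text
pics
{'t': 0.0, 'q': array([ 1.02050324e+00,  5.28473432e-01,  1.43394713e+00,  1.07335084e-05,
        1.18138175e+00, -1.78491452e-01]), 'qd': array([-0.00066195, -0.00027558, -0.0014358 ,  0.00074175, -0.00168072,
        0.00177622]), 'tau': array([ 3.72096665e-04, -4.42345405e+01, -1.78027833e+01, -2.35601738e-04,
        8.34076724e-03, -2.13129704e-05]), 'tcp_pos': array([0.22665544, 0.58170929, 0.24931485]), 'tool_rot': array([ 1.84833799e-01,  9.82769172e-01, -1.03051933e-03, -3.98378055e-04]), 'force': array([ 0.01152664, -0.45341843,  0.30326307]), 'ft_torque': array([-0.00796569, -0.00106146, -0.01343767]), 'finger_gap': 0.9975823530619535}
top 45.48986597820994 282.45319580731285 205.75465122237287 [[-0.00145872 -0.99995434 -0.00944401]
 [-0.98247129  0.00319353 -0.1863866 ]
 [ 0.18640825  0.00900658 -0.98243109]] [0.00792165 0.42870141 1.65121585]
side 50.08431319692643 272.4897841461592 219.10112177436096 [[ 0.89563224 -0.44464312  0.01163526]
 [-0.2975738  -0.61842691 -0.72732248]
 [ 0.33059449  0.64795112 -0.68619722]] [-0.35197025  0.20233789  1.05249867]
wrist 65.70646984690485 284.09067575814447 209.33908982449995 [[ 3.63197599e-01  9.31712100e-01  2.58426854e-04]
 [ 8.86215462e-01 -3.45547807e-01  3.08575546e-01]
 [ 2.87592869e-01 -1.11844876e-01 -9.51199803e-01]] [-0.62637883 -0.04037069  0.37854633]
```

View pics/top0.png

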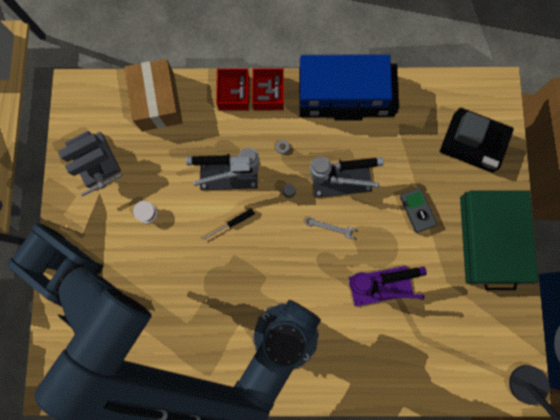

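View pics/side0.png

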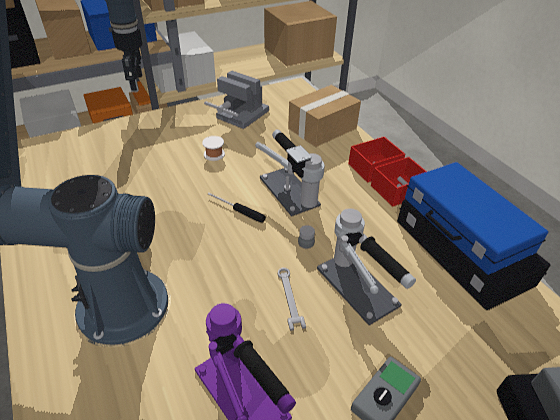

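View pics/wrist0.png

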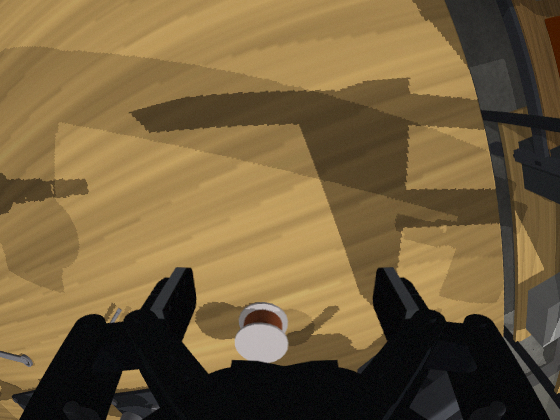

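The top view shows the brake half with the rectangular reservoir at about (230,175) and the clutch half at about (345,175). The purple decoy is at (385,285). Next I measure both halves.

```bash
cat > h.py <<'E'
import numpy as np,pickle,cv2
def cloud(s):
    f=210/np.tan(np.radians(s["vfov"]/2)); v,u=np.mgrid[0:420,0:560]; z=s["z_map"]
    c=np.stack([(u-s["cx"])/f*z,(v-s["cy"])/f*z,z],-1)
    X=(c-s["t"])@s["R"]; X[z==0]=np.nan
    return X
def proj(s,P):
    f=210/np.tan(np.radians(s["vfov"]/2)); c=np.asarray(P)@s["R"].T+s["t"]
    return c[...,:2]/c[...,2:]*f+[s["cx"],s["cy"]]
E
python3 - <<'E'
from h import *
for n in ["top","side"]:
    s=pickle.load(open(n+"0.pkl","rb")); X=cloud(s); im=s["image"].astype(int)
    for name,px,up in [("brake",{"top":(190,145,262,195),"side":(250,125,330,220)}[n],1),("clutch",{"top":(308,150,390,200),"side":(315,205,420,325)}[n],-1)]:
        x0,y0,x1,y1=px; P=X[y0:y1,x0:x1].reshape(-1,3); C=im[y0:y1,x0:x1].reshape(-1,3)
        pl=P[(P[:,2]>.006)&(P[:,2]<.02)]
        r=cv2.minAreaRect((pl[:,:2]*1000).astype(np.float32))
        br=C.mean(1)
        g=P[(P[:,2]>.136)&(P[:,2]<.152)&(br<60)]
        m=g.mean(0); w=np.linalg.svd((g-m)[:,:2])[2][0]
        print(n,name,"plate",len(pl),r,"grip",len(g),m,np.degrees(np.arctan2(-w[0]*np.sign(w[1]),abs(w[1]))), "zmax",np.nanmax(P[:,2]), g.min(0),g.max(0))
E
```

```text
top brake plate 981 ((565.3822021484375, 206.95135498046875), (178.2001495361328, 250.67352294921875), 0.13021183013916016) grip 325 [0.55989604 0.2290695  0.14371215] -7.277168204424363 zmax 0.1888870907356972 [0.51425886 0.10404166 0.13607583] [0.58107469 0.29839844 0.15197576]
top clutch plate 1082 ((545.2819213867188, -223.70242309570312), (284.25048828125, 176.76145935058594), 89.6327896118164) grip 371 [ 0.54117786 -0.22008215  0.14396563] 13.781084029360517 zmax 0.1794134795649397 [ 0.49499582 -0.2990714   0.13605881] [ 0.56526915 -0.12440261  0.15192472]
side brake plate 1375 ((607.5313110351562, 282.2451477050781), (493.814208984375, 249.07925415039062), 62.19209671020508) grip 213 [0.54844242 0.21887497 0.14328419] -12.246777517634813 zmax 0.18187975593449515 [0.51646822 0.10341921 0.13600152] [0.57294718 0.2992389  0.15189201]
side clutch plate 2417 ((609.2576904296875, -129.95181274414062), (414.3746032714844, 275.38330078125), 60.970462799072266) grip 691 [ 0.54059131 -0.2232843   0.14324063] 11.640663731231028 zmax 0.17052144678914233 [ 0.49838229 -0.29759355  0.13603447] [ 0.56588205 -0.13833071  0.15193817]
```

Run:
```python
import cv2
a=cv2.imread("pics/top0.png")[130:240,130:430]; cv2.imwrite("pics/top_crop.png",cv2.resize(a,None,fx=2.66,fy=2.66,interpolation=cv2.INTER_CUBIC))
```

```text
(no output)
```

View pics/top_crop.png

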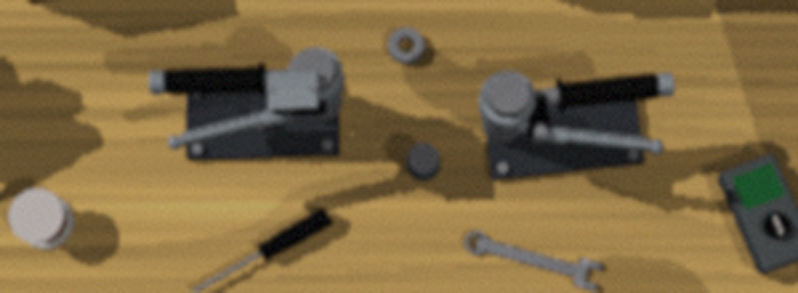

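```bash
cat > fit.py <<'E'
from h import *
from scipy.optimize import least_squares
def seg(p,a,b):
    a=np.array(a);b=np.array(b);d=b-a;t=np.clip((p-a)@d/(d@d),0,1);return np.linalg.norm(p-a-t[:,None]*d,axis=1)
def sdbox(p,c,h):
    q=np.abs(p-c)-h; return np.linalg.norm(np.maximum(q,0),axis=1)+np.minimum(q.max(1),0)
def sdcyl(p,r,h,axis_xy):
    d=np.stack([np.linalg.norm(p[:,:2]-axis_xy,axis=1)-r,np.abs(p[:,2]-h/2)-h/2],1)
    return np.linalg.norm(np.maximum(d,0),axis=1)+np.minimum(d.max(1),0)
def model(p,sg,ang=0):
    # sg=+1 brake (bar to +y), -1 clutch ; mirror so bar goes +y
    p=p*[1,sg,1]
    D=[sdbox(p,[0,0,.006],[.05,.1,.006]),sdcyl(p,.025,.167,[.02,-.08]),
       np.maximum(np.hypot(p[:,0]-.02,p[:,2]-.13)-.016,np.maximum(-.012-p[:,1],p[:,1]-.103))]
    return np.abs(np.stack(D,1)).min(1)
def run(names,sg,c0):
    P=[]
    for n in names:
        X=cloud(pickle.load(open(n+".pkl","rb"))).reshape(-1,3); X=X[~np.isnan(X[:,0])]
        P.append(X[(np.linalg.norm(X[:,:2]-c0,axis=1)<.15)&(X[:,2]>.006)&(X[:,2]<.19)])
    P=np.vstack(P)
    def res(v):
        c,s=np.cos(v[2]),np.sin(v[2]); d=P[:,:2]-v[:2]
        q=np.c_[d@[c,s],d@[-s,c],P[:,2]+v[3]]
        return np.minimum(model(q,sg),.03)
    best=min((least_squares(res,[*c0,y,0],loss="soft_l1",f_scale=.003,x_scale=[.01,.01,.05,.005]) for y in (-.2,-.1,0,.1,.2)),key=lambda r:r.cost)
    return best.x,best.cost/len(P),np.median(res(best.x)),P
if __name__=="__main__":
    for nm,sg,c0 in [("brake",1,[.54,.19]),("clutch",-1,[.53,-.2])]:
        for names in (["top0"],["side0"],["top0","side0"]):
            x,c,m,P=run(names,sg,np.array(c0)); print(nm,names,x.round(4),c*1e6,m)
        v=x;cc,ss=np.cos(v[2]),np.sin(v[2]);R=np.array([[cc,-ss],[ss,cc]])
        w=lambda a:(R@np.array([a[0],a[1]*sg])+v[:2]).round(4)
        # lever: points with z .115-.145 in -x side
        d=(P[:,:2]-v[:2])@R; d[:,1]*=sg
        k=(P[:,2]>.132)&(P[:,2]<.148)&(d[:,0]<-.012)&(d[:,1]>-.03)
        L=d[k]; pf=np.polyfit(L[:,1],L[:,0],1); print("lever pts",k.sum(),"top-line x=a*y+b",pf,"y",L[:,1].min(),L[:,1].max(),"ang",np.arctan(pf[0]),"world pivot",w((-.025,-.045)))
E
python3 fit.py
```

```text
brake ['top0'] [ 0.5261  0.2029  0.0244 -0.011 ] 23.17741836191165 0.0049092188795485815
brake ['side0'] [ 0.542   0.1997 -0.0274 -0.0011] 19.323114875700938 0.0033144684982715816
brake ['top0', 'side0'] [ 0.5407  0.2011 -0.0466 -0.0018] 21.951898787975903 0.004449291097045547
lever pts 329 top-line x=a*y+b [-0.31240566 -0.03196064] y -0.029808168038586283 0.09002015094084462 ang -0.3027989232612763 world pivot [0.5136 0.1573]
clutch ['top0'] [ 0.5229 -0.2025  0.1484 -0.0015] 23.71619004462272 0.0042643090906368565
clutch ['side0'] [ 5.256e-01 -2.028e-01  1.291e-01 -3.000e-04] 13.697888270531395 0.001753708088217473
clutch ['top0', 'side0'] [ 5.249e-01 -2.028e-01  1.366e-01 -5.000e-04] 17.19367537988928 0.0023740552991725113
lever pts 509 top-line x=a*y+b [-0.26186918 -0.03516394] y -0.029981428156195294 0.09324466726155595 ang -0.2561180867331562 world pivot [ 0.494  -0.1616]
```

```bash
cat > ov.py <<'E'
from h import *
def draw(n,poses,out,crop,k):
    s=pickle.load(open(n+".pkl","rb")); im=cv2.resize(s["image"][:,:,::-1].copy(),None,fx=k,fy=k,interpolation=cv2.INTER_CUBIC)
    for (x,y,a),sg in poses:
        c,si=np.cos(a),np.sin(a)
        def W(p):
            p=np.atleast_2d(p).astype(float).copy();p[:,1]*=sg
            return np.c_[x+c*p[:,0]-si*p[:,1],y+si*p[:,0]+c*p[:,1],p[:,2]]
        def pl(p,col,closed=False):
            cv2.polylines(im,[np.round((proj(s,W(p))+.5)*k-.5).astype(int)],closed,col,1,cv2.LINE_AA)
        pl([[-.05,-.1,.012],[.05,-.1,.012],[.05,.1,.012],[-.05,.1,.012]],(0,255,0),True)
        t=np.linspace(0,6.28,40)
        pl(np.c_[.02+.025*np.cos(t),-.08+.025*np.sin(t),0*t+.167],(255,0,255),True)
        for yy in (-.012,.103): pl(np.c_[.02+.016*np.cos(t),0*t+yy,.13+.016*np.sin(t)],(0,0,255),True)
        pl([[.02,-.012,.146],[.02,.123,.146]],(0,255,255))
    x0,y0,x1,y1=[int(q*k) for q in crop]; cv2.imwrite(out,im[y0:y1,x0:x1])
E
python3 - <<'E'
from ov import *
P=[((.5415,.2,-.03),1),((.5253,-.2028,.133),-1)]
draw("top0",P,"pics/ovt1.png",(180,135,400,205),3.6)
draw("side0",P,"pics/ovs1.png",(240,110,430,330),2.7)
E
```

```text
(no output)
```

View pics/ovt1.png

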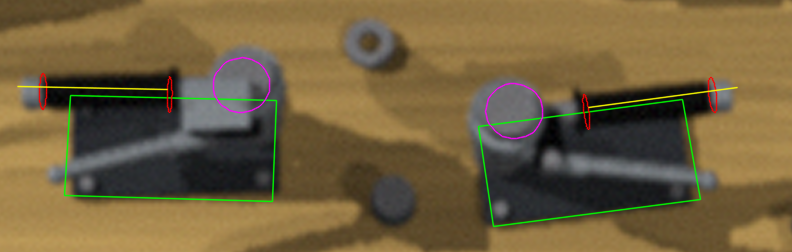

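View pics/ovs1.png

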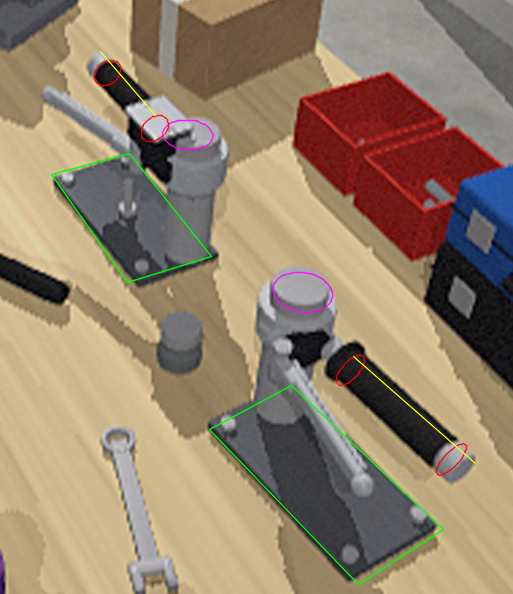

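```bash
cat > fit2.py <<'E'
from ov import *
from scipy.optimize import least_squares
T=pickle.load(open("top0.pkl","rb"));S=pickle.load(open("side0.pkl","rb"))
t=lambda u,v:np.array([u/3.6+180-.36,v/3.6+135-.36]); s=lambda u,v:np.array([u/2.7+240-.31,v/2.7+110-.31])
z=.012
F={"brake":(1,[(T,[-.05,.1,z],t(73,197)),(T,[-.05,-.1,z],t(277,191)),(T,[.02,.118,.13],t(31,93)),
   (S,[-.05,.1,z],s(52,175)),(S,[-.05,-.1,z],s(133,280)),(S,[.05,-.1,z],s(217,252)),(S,[.02,.123,.13],s(95,62))]),
"clutch":(-1,[(T,[-.05,-.1,z],t(488,225)),(T,[-.05,.1,z],t(693,203)),(T,[.02,.118,.13],t(724,96)),(T,[.02,-.08,.167],t(510,107)),
   (S,[-.05,-.1,z],s(210,430)),(S,[-.05,.1,z],s(360,580)),(S,[.05,.1,z],s(442,528)),(S,[.02,.123,.13],s(457,463)),(S,[.02,-.08,.167],s(303,292))])}
def W(v,p,sg):
    c,si=np.cos(v[2]),np.sin(v[2]);return np.array([v[0]+c*p[0]-si*p[1]*sg,v[1]+si*p[0]+c*p[1]*sg,p[2]])
out=[]
for n,(sg,L) in F.items():
    r=lambda v:np.concatenate([proj(C,W(v,p,sg))-q for C,p,q in L])
    o=least_squares(r,[.53,.2*sg,.05],loss="soft_l1",x_scale=[.01,.01,.05]); print(n,o.x.round(4)); print(r(o.x).reshape(-1,2).round(1).tolist()); out.append((o.x,sg))
draw("top0",out,"pics/ovt2.png",(180,135,400,205),3.6)
draw("side0",out,"pics/ovs2.png",(240,110,430,330),2.7)
E
python3 fit2.py
```

```text
brake [0.5446 0.1986 0.02  ]
[[-1.4, 0.0], [-0.3, 0.4], [-1.3, 0.2], [-0.2, 0.6], [1.1, 0.6], [-0.0, 0.4], [0.9, 0.8]]
clutch [ 0.526  -0.1996  0.1173]
[[0.1, -0.2], [0.7, -0.9], [0.4, -0.7], [0.1, 0.4], [-0.6, -1.7], [-2.1, 0.2], [-0.4, -0.4], [3.6, 4.1], [-0.3, -1.3]]
```

View pics/ovt2.png

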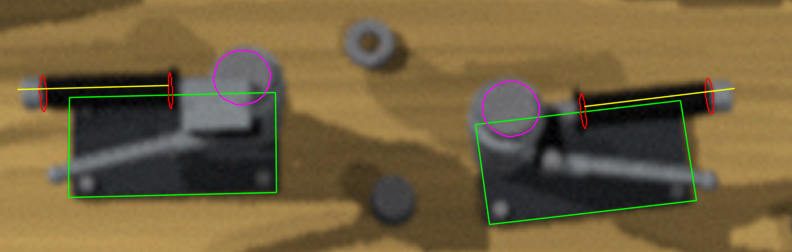

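View pics/ovs2.png

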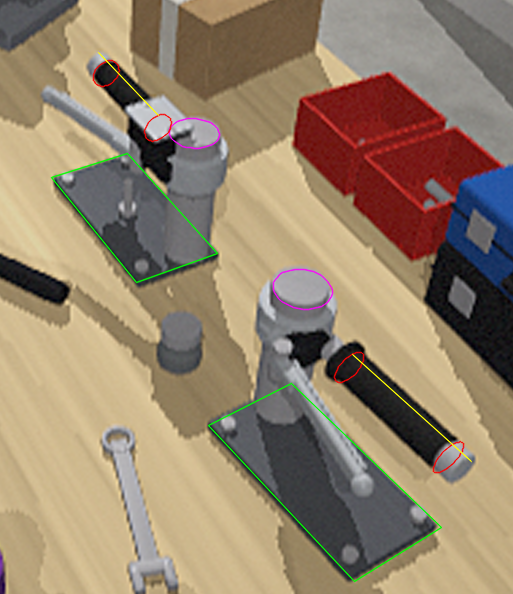

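```bash
cat > go.py <<'E'
import sys,numpy as np
from station import manip
from scipy.spatial.transform import Rotation as Ro
ST={"c":(.526,-.2000,.116,-1),"b":(.5446,.1986,.02,1)}
def w(k,x,y):
    X,Y,a,s=ST[k];y*=s;return X+np.cos(a)*x-np.sin(a)*y,Y+np.sin(a)*x+np.cos(a)*y
s=manip.sense();R=Ro.from_quat(s["tool_rot"]).as_matrix()
print("t",round(s["t"],2),"tcp",s["tcp_pos"].round(4),"F",s["force"].round(2),"gap",round(s["finger_gap"],3),"yaw_ty",np.arctan2(R[1,1],R[0,1]).round(4),"q",s["q"].round(2))
for k in "cb":
    X,Y,a,sg=ST[k];d=s["tcp_pos"][:2]-[X,Y];print(k,"stand coords mm",(1000*np.array([d@[np.cos(a),np.sin(a)],sg*(d@[-np.sin(a),np.cos(a)])])).round(1))
# args: stand x y z(mm)  -> dp cm ;  or w x y z
for arg in sys.argv[1:]:
    k,x,y,z=arg.split(",");x,y,z=[float(q)/1000 for q in (x,y,z)]
    if k!="w":
        a=ST[k][2]+np.pi/2; x,y=w(k,x,y)
        print("roll",round(-(a-np.arctan2(R[1,1],R[0,1])),3))
    print(arg,"world",np.round((x,y,z),4),"dp cm",(100*R.T@(np.array([x,y,z])-s["tcp_pos"])).round(2))
E
python3 go.py w,420,450,250 c,-110,60,250 c,-110,60,137
```

```text
t 0.15 tcp [0.2267 0.5819 0.2496] F [0.64 0.45 0.29] gap 1.002 yaw_ty 1.199 q [ 1.02  0.53  1.43  0.    1.18 -0.18]
c stand coords mm [-206.8 -811.3]
b stand coords mm [-310.1  389.6]
w,420,450,250 world [0.42 0.45 0.25] dp cm [-22.8   -5.27  -0.04]
roll -0.488
c,-110,60,250 world [ 0.4237 -0.2723  0.25  ] dp cm [-4.938e+01 -7.243e+01  6.000e-02]
roll -0.488
c,-110,60,137 world [ 0.4237 -0.2723  0.137 ] dp cm [-49.38 -72.41  11.36]
```

```bash
python3 -m creep '{"claw":[0,0,0,0,0,0,0,0],"dp":[[-3,-0.7,0],[-7,-1.6,0],[-11,-2.5,0],[-15,-3.4,0],[-19,-4.3,0],[-22,-5,0],[-22.8,-5.3,0],[-22.8,-5.3,0]],"roll":[0,-0.1,-0.2,-0.3,-0.4,-0.488,-0.488,-0.488]}' 20; python3 go.py c,-110,62,250
```

```text
t: 0.95
tcp_pos: [0.4209, 0.4492, 0.2499]
tool_rot: [-0.056, 0.998, -0.0, -0.0]
force: [-0.7, 0.0, 0.5]
finger_gap: 0.0
t 0.95 tcp [0.4209 0.4492 0.2499] F [-0.71  0.01  0.47] gap 0.0 yaw_ty 1.6833 q [ 0.64  0.52  1.46  0.    1.17 -1.05]
c stand coords mm [ -29.3 -657. ]
b stand coords mm [-118.7  253. ]
roll -0.004
c,-110,62,250 world [ 0.4239 -0.2743  0.25  ] dp cm [ 7.820e+00 -7.192e+01  2.000e-02]
```

```bash
python3 -m creep '{"claw":[0,0,0,0,0,0,0,0,0,0,0,0],"dp":[[0.3,-3,0],[0.8,-7,0],[1.2,-11,0],[1.6,-15,0],[2.1,-19,0],[2.5,-23,0],[2.9,-27,0],[3.4,-31,0],[3.8,-35,0],[4.2,-39,0],[4.7,-43,0],[5.0,-46,0]],"roll":[0,0,0,0,0,0,0,0,0,0,0,0]}' ; python3 go.py c,-110,62,250
```

```text
t: 2.15
tcp_pos: [0.4233, -0.013, 0.2505]
tool_rot: [-0.058, 0.998, 0.0, 0.0]
force: [0.5, -0.2, 1.1]
finger_gap: 0.002
t 2.15 tcp [ 0.4233 -0.013   0.2505] F [ 0.51 -0.15  1.09] gap 0.002 yaw_ty 1.6868 q [-0.3   0.26  1.91  0.    0.97 -1.98]
c stand coords mm [ -80.3 -197.7]
b stand coords mm [-125.5 -209.1]
roll 0.0
c,-110,62,250 world [ 0.4239 -0.2743  0.25  ] dp cm [  2.97 -25.97   0.04]
```

```bash
python3 -m creep '{"claw":[0,0,0,0,0,0,0,0,0],"dp":[[0.4,-3,0],[0.8,-7,0],[1.2,-11,0],[1.7,-15,0],[2.2,-19,0],[2.7,-23,0],[2.9,-25.5,0],[3.0,-26,0],[3.0,-26,0]],"roll":[0,0,0,0,0,0,0,0,0]}' ; python3 go.py c,-110,62,137
python3 - <<'E'
from station import imaging
import cv2,pickle
for n in ["top","side","wrist"]:
    s=imaging.snapshot(n); pickle.dump(s,open(f"{n}1.pkl","wb"))
    cv2.imwrite(f"pics/{n}1.png",s["image"][:,:,::-1])
E
```

```text
t: 3.05
tcp_pos: [0.4243, -0.2733, 0.2501]
tool_rot: [-0.058, 0.998, 0.001, -0.0]
force: [0.1, 0.4, 0.1]
finger_gap: -0.001
t 3.05 tcp [ 0.4243 -0.2733  0.2501] F [0.11 0.38 0.08] gap -0.001 yaw_ty 1.6866 q [-0.79  0.37  1.73  0.    1.05 -2.48]
c stand coords mm [-109.5   61.1]
b stand coords mm [-129.7 -469.4]
roll -0.0
c,-110,62,137 world [ 0.4239 -0.2743  0.137 ] dp cm [ 0.05 -0.11 11.31]
```

View pics/side1.png

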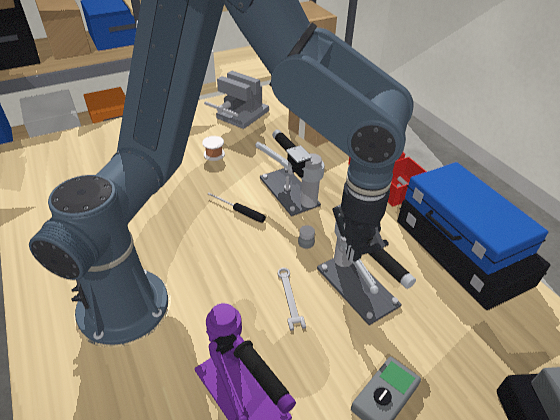

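View pics/wrist1.png

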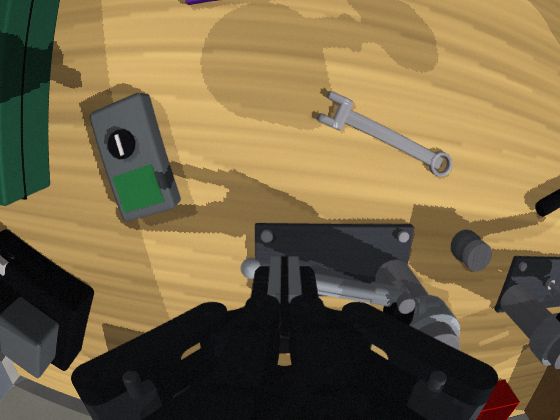

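Wrist view: the fingertips are at (285,262) in front of the clutch lever. The lever's ball is at (250,268) and its pivot at about (405,305). I'll measure the blade from the wrist depth.

```bash
cat >> h.py <<'E'
def wcloud(s):
    f=210/np.tan(np.radians(s["vfov"]/2)); v,u=np.mgrid[0:420,0:560]; z=s["z_map"]
    dx,dy=u-s["cx"],v-s["cy"]; r=np.hypot(dx,dy)+1e-9; th=r/f
    c=np.stack([np.tan(th)*dx/r*z,np.tan(th)*dy/r*z,z],-1)
    X=(c-s["t"])@s["R"]; X[z==0]=np.nan
    return X
E
python3 - <<'E'
from h import *
s=pickle.load(open("wrist1.pkl","rb"));X=wcloud(s);im=s["image"]
for u,v in [(246,268),(250,275),(330,285),(340,288),(350,290),(360,293),(370,295),(380,297),(408,305),(340,283),(340,292),(265,237),(403,237),(330,226)]: print((u,v),(X[v,u]*1000).round(1),im[v,u])
from go import ST
X0,Y0,a,sg=ST["c"]
P=X.reshape(-1,3); d=P[:,:2]-[X0,Y0]; L=np.c_[d@[np.cos(a),np.sin(a)],sg*(d@[-np.sin(a),np.cos(a)])]
k=(P[:,2]>.118)&(P[:,2]<.145)&(L[:,0]<0)&(L[:,0]>-.09)&(L[:,1]>-.02)&(L[:,1]<.1)&(im.reshape(-1,3).mean(1)>110)
print(k.sum())
for y in range(-20,100,10):
    m=k&(abs(L[:,1]*1000-y)<3)
    if m.sum()>2: print(y,m.sum(),(1000*np.percentile(L[m,0],[0,10,50,90,100])).round(1),(1000*np.percentile(P[m,2],[5,50,95])).round(1))
E
```

```text
(246, 268) [ 477.1 -295.6  137.4] [127 132 138]
(250, 275) [ 482.3 -291.8  139.1] [160 165 172]
(330, 285) [ 484.6 -224.1  138.8] [133 138 145]
(340, 288) [ 486.5 -215.1  139.4] [134 140 145]
(350, 290) [ 488.6 -205.6  138.2] [123 127 134]
(360, 293) [ 490.7 -196.1  138.6] [134 138 144]
(370, 295) [ 491.8 -186.7  139.2] [134 139 145]
(380, 297) [ 493.4 -176.8  139.2] [135 141 148]
(408, 305) [ 495.8 -151.1  147. ] [127 128 131]
(340, 283) [ 484.9 -214.5  133.7] [74 75 82]
(340, 292) [ 490.4 -214.4  139.6] [152 159 164]
(265, 237) [ 498.8 -283.9   16.8] [91 90 92]
(403, 237) [ 480.4 -114.    17.6] [149 148 153]
(330, 226) [ 478.4 -207.8   10.5] [29 31 34]
t 3.2 tcp [ 0.4241 -0.2721  0.2502] F [-0.15 -0.    0.25] gap -0.004 yaw_ty 1.6887 q [-0.79  0.37  1.73  0.    1.05 -2.48]
c stand coords mm [-109.6   59.8]
b stand coords mm [-129.9 -468.2]
782
-20 28 [-34.2 -33.7 -30.4 -23.6 -22.4] [136.6 138.3 139.5]
-10 62 [-37.  -35.9 -31.9 -26.  -24.8] [136.9 138.5 139.6]
0 67 [-39.3 -38.2 -34.7 -28.4 -27.1] [136.2 138.2 139.4]
10 74 [-42.9 -40.6 -36.3 -30.6 -28.9] [136.7 138.2 139.5]
20 88 [-45.2 -43.9 -39.5 -33.3 -31.2] [136.2 138.  139.3]
30 46 [-47.1 -46.4 -43.  -36.1 -33.7] [136.4 137.9 139.3]
80 35 [-63.  -61.9 -60.6 -58.7 -55.9] [131.5 134.9 138. ]
90 64 [-63.  -60.9 -55.9 -51.3 -49.7] [135.7 137.5 138.9]
```

```bash
python3 -m creep '{"claw":[0,0,0,0,0,0,0],"dp":[[-0.2,0.1,2],[-0.4,0.2,5],[-0.6,0.2,8],[-0.9,0.2,10.5],[-1,0.2,11.3],[-1,0.2,11.3],[-1,0.2,11.3]],"roll":[0,0,0,0,0,0,0]}' ; python3 go.py c,-70,58,137
```

```text
t: 3.9
tcp_pos: [0.4344, -0.271, 0.1382]
tool_rot: [-0.058, 0.998, -0.0, 0.0]
force: [-0.4, 0.3, 1.5]
finger_gap: 0.003
t 3.9 tcp [ 0.4344 -0.271   0.1382] F [-0.42  0.27  1.49] gap 0.003 yaw_ty 1.6878 q [-0.78  0.55  1.82  0.    0.77 -2.46]
c stand coords mm [-99.2  59.9]
b stand coords mm [-119.5 -467.3]
roll 0.001
c,-70,58,137 world [ 0.4632 -0.2657  0.137 ] dp cm [-2.92  0.19  0.12]
```

```bash
python3 -m creep '{"claw":[0,0,0,0,0],"dp":[[-1,0.1,0.1],[-2,0.2,0.1],[-2.7,0.2,0.1],[-2.9,0.2,0.1],[-2.9,0.2,0.1]],"roll":[0,0,0,0,0]}' ; python3 -m creep '{"claw":[0,0,0,0,0],"dp":[[-0.2,0,0],[-0.5,0,0],[-0.8,0,0],[-1,0,0],[-1,0,0]],"roll":[0,0,0,0,0]}' ; python3 go.py
python3 - <<'E'
from station import imaging
import cv2,pickle
for n in ["wrist"]:
    s=imaging.snapshot(n); pickle.dump(s,open(f"{n}2.pkl","wb"))
    cv2.imwrite(f"pics/{n}2.png",s["image"][:,:,::-1])
E
```

```text
t: 4.4
tcp_pos: [0.4631, -0.2658, 0.1365]
tool_rot: [-0.058, 0.998, -0.0, 0.0]
force: [0.0, -0.5, -0.9]
finger_gap: 0.0
t: 4.9
tcp_pos: [0.4713, -0.2651, 0.1361]
tool_rot: [-0.058, 0.998, 0.0, -0.001]
force: [-5.1, -2.6, 1.2]
finger_gap: 0.0
t 4.9 tcp [ 0.4713 -0.2651  0.1361] F [-5.08 -2.58  1.21] gap 0.0 yaw_ty 1.6874 q [-0.72  0.58  1.74 -0.    0.82 -2.4 ]
c stand coords mm [-61.9  58.3]
b stand coords mm [ -82.6 -462.1]
```

View pics/wrist2.png

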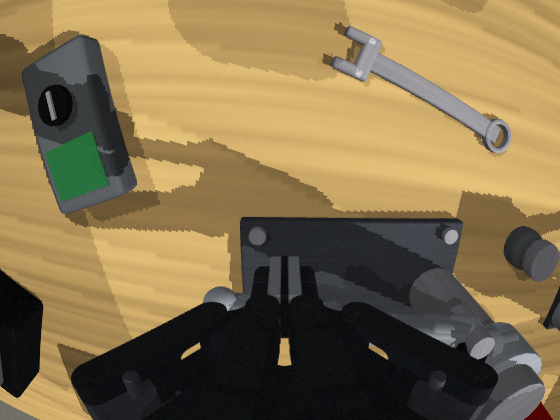

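The fingers touch the clutch blade and the force has risen to about 5 N, as expected. The ball is at (220,298). I'll keep pushing.

```bash
python3 -m creep '{"claw":[0,0,0,0,0,0,0,0,0,0,0],"dp":[[-0.2,0,0],[-0.4,0,0],[-0.6,0,0],[-0.8,0,0],[-1,0,0],[-1.2,0,0],[-1.4,0,0],[-1.6,0,0],[-1.8,0,0],[-2,0,0],[-2,0,0]],"roll":[0,0,0,0,0,0,0,0,0,0,0]}' ; python3 go.py;python3 -m creep '{"claw":[0,0,0],"dp":[[-0.2,0,0],[-0.4,0,0],[-0.4,0,0]],"roll":[0,0,0]}';python3 -m creep '{"claw":[0,0,0],"dp":[[-0.2,0,0],[-0.3,0,0],[-0.3,0,0]],"roll":[0,0,0]}' ; python3 go.py
```

```text
t: 6.05
tcp_pos: [0.4909, -0.2638, 0.1362]
tool_rot: [-0.058, 0.998, -0.001, -0.002]
force: [-5.1, -4.2, -0.4]
finger_gap: -0.001
t 6.05 tcp [ 0.4909 -0.2638  0.1362] F [-5.08 -4.17 -0.39] gap -0.001 yaw_ty 1.6877 q [-0.69  0.6   1.7  -0.    0.84 -2.38]
c stand coords mm [-42.2  59.3]
b stand coords mm [ -62.9 -461.2]
t: 6.35
tcp_pos: [0.4945, -0.2633, 0.1362]
tool_rot: [-0.059, 0.998, -0.001, -0.002]
force: [-5.6, -5.7, 0.5]
finger_gap: 0.0
t: 6.65
tcp_pos: [0.4973, -0.263, 0.1362]
tool_rot: [-0.059, 0.998, -0.001, -0.002]
force: [-7.5, -5.3, 1.1]
finger_gap: -0.001
t 6.65 tcp [ 0.4973 -0.263   0.1362] F [-7.48 -5.28  1.11] gap -0.001 yaw_ty 1.688 q [-0.68  0.6   1.69 -0.01  0.85 -2.37]
c stand coords mm [-35.8  59.3]
b stand coords mm [ -56.5 -460.6]
```

```bash
for i in 1 2; do :; done; python3 -m creep '{"claw":[0,0],"dp":[[-0.2,0,0],[-0.2,0,0]],"roll":[0,0]}';python3 -m creep '{"claw":[0,0],"dp":[[-0.2,0,0],[-0.2,0,0]],"roll":[0,0]}' ;python3 -m creep '{"claw":[0,0],"dp":[[-0.1,0,0],[-0.1,0,0]],"roll":[0,0]}'; python3 go.py
python3 - <<'E'
from station import imaging
import cv2,pickle
for n in ["wrist","side"]:
    s=imaging.snapshot(n); pickle.dump(s,open(f"{n}3.pkl","wb"))
    cv2.imwrite(f"pics/{n}3.png",s["image"][:,:,::-1])
E
```

```text
t: 6.85
tcp_pos: [0.4993, -0.2628, 0.1361]
tool_rot: [-0.059, 0.998, -0.001, -0.002]
force: [-7.0, -5.4, 1.8]
finger_gap: -0.003
t: 7.05
tcp_pos: [0.4996, -0.2627, 0.1361]
tool_rot: [-0.059, 0.998, -0.001, -0.004]
force: [-11.2, -7.3, 3.5]
finger_gap: -0.0
t: 7.25
tcp_pos: [0.4997, -0.2626, 0.1361]
tool_rot: [-0.059, 0.998, -0.0, -0.005]
force: [-13.1, -8.7, 4.8]
finger_gap: 0.004
t 7.25 tcp [ 0.4997 -0.2626  0.1361] F [-13.09  -8.7    4.83] gap 0.004 yaw_ty 1.6894 q [-0.68  0.61  1.68 -0.01  0.86 -2.36]
c stand coords mm [-33.3  59.2]
b stand coords mm [ -54.1 -460.2]
```

View pics/wrist3.png

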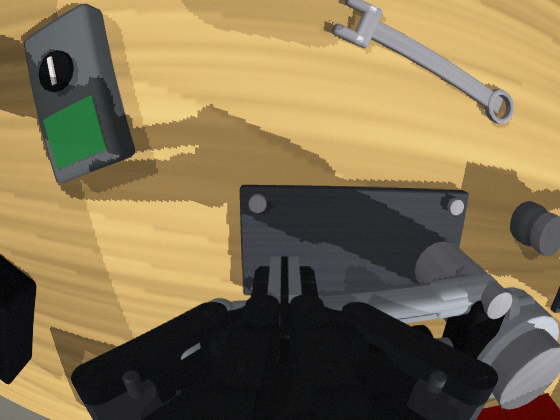

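The arm stalled at the predicted stop position and the force rose to about 16 N. I'll hold briefly and check the blade's slope from the wrist depth.

```bash
python3 -m creep '{"claw":[0,0,0,0],"dp":[[-0.1,0,0],[-0.1,0,0],[-0.1,0,0],[-0.1,0,0]],"roll":[0,0,0,0]}'
cat > blade.py <<'E'
import sys
from h import *
from go import ST
def blade(pk,key):
    s=pickle.load(open(pk+".pkl","rb"));X=wcloud(s);im=s["image"]
    X0,Y0,a,sg=ST[key]
    P=X.reshape(-1,3); d=P[:,:2]-[X0,Y0]; L=np.c_[d@[np.cos(a),np.sin(a)],sg*(d@[-np.sin(a),np.cos(a)])]
    k=(P[:,2]>.132)&(P[:,2]<.1415)&(L[:,0]<-0.0)&(L[:,0]>-.09)&(im.reshape(-1,3).mean(1)>100)
    ys=[];xs=[]
    for y in range(-20,110,5):
        m=k&(abs(L[:,1]*1000-y)<3)
        if m.sum()>2: q=1000*np.percentile(L[m,0],[2,50,98]); print(y,m.sum(),q.round(1)); ys.append(y);xs.append(q[1])
blade(sys.argv[1],sys.argv[2])
E
sed -i 's/^for arg in sys.argv\[1:\]:/for arg in (sys.argv[1:] if __name__=="__main__" else []):/' go.py
python3 blade.py wrist3 c; echo; python3 blade.py wrist1 c
```

```text
t: 7.75
tcp_pos: [0.4998, -0.2626, 0.1361]
tool_rot: [-0.059, 0.998, -0.0, -0.006]
force: [-14.4, -9.3, 5.3]
finger_gap: -0.002
t 7.75 tcp [ 0.4998 -0.2626  0.1361] F [-14.42  -9.25   5.32] gap -0.002 yaw_ty 1.6896 q [-0.68  0.61  1.68 -0.01  0.86 -2.36]
c stand coords mm [-33.2  59.2]
b stand coords mm [ -54.  -460.2]
-20 303 [-29.2 -23.5 -13.4]
-15 247 [-26.4 -21.4 -13.3]
-10 243 [-25.7 -21.4 -12.6]
-5 248 [-25.2 -21.4 -12.6]
0 230 [-24.9 -21.1 -13.2]
5 135 [-24.6 -21.1 -17.3]
10 64 [-23.5 -21.8 -19.7]
15 6 [-23.  -22.6 -22. ]

t 7.75 tcp [ 0.4998 -0.2626  0.1361] F [-14.42  -9.25   5.32] gap -0.002 yaw_ty 1.6896 q [-0.68  0.61  1.68 -0.01  0.86 -2.36]
c stand coords mm [-33.2  59.2]
b stand coords mm [ -54.  -460.2]
-20 75 [-35.2 -29.5 -22.3]
-15 67 [-36.3 -31.2 -23.8]
-10 71 [-37.3 -31.9 -25. ]
-5 75 [-38.4 -33.8 -26.1]
0 79 [-39.3 -34.7 -27.3]
5 73 [-40.4 -36.2 -28.8]
10 83 [-42.6 -37.2 -29.6]
15 86 [-43.7 -38.7 -30.8]
20 92 [-45.2 -40.1 -32.1]
25 93 [-46.4 -41.1 -33.7]
30 48 [-46.8 -43.1 -34.2]
80 35 [-63.2 -60.9 -55.7]
85 114 [-63.6 -58.8 -49.7]
90 88 [-62.9 -57.5 -50.2]
95 20 [-60.2 -57.1 -51.6]
```

The blade slope went from -0.24 to +0.06, a change of about 0.30 rad, so the clutch lever is at its stop. I'll back off.

```bash
python3 -m creep '{"claw":[0,0,0,0,0,0,0,0,0,0,0,0],"dp":[[0.5,0,0],[1,0,0],[1.5,0,0],[2,0,0],[2.5,0,0],[3,0,0],[3.5,0,0],[4.5,0,0],[6,0,0],[7,0,0],[7,0,0],[7,0,0]],"roll":[0,0,0,0,0,0,0,0,0,0,0,0]}'; python3 -m creep '{"claw":[0,0,0,0,0,0],"dp":[[0,0,-2],[0,0,-5],[0,0,-9],[0,0,-11.3],[0,0,-11.3],[0,0,-11.3]],"roll":[0,0,0,0,0,0]}'
python3 - <<'E'
from station import imaging
import cv2,pickle
for n in ["wrist","side"]:
    s=imaging.snapshot(n); pickle.dump(s,open(f"{n}4.pkl","wb"))
    cv2.imwrite(f"pics/{n}4.png",s["image"][:,:,::-1])
E
python3 blade.py wrist4 c; python3 go.py b,-110,58,250
```

```text
t: 8.95
tcp_pos: [0.4359, -0.2696, 0.1366]
tool_rot: [-0.058, 0.998, -0.001, 0.001]
force: [-0.6, 1.1, -0.7]
finger_gap: 0.001
t: 9.55
tcp_pos: [0.436, -0.269, 0.2496]
tool_rot: [-0.058, 0.998, -0.001, 0.001]
force: [-0.1, -0.2, -0.1]
finger_gap: -0.004
t 9.65 tcp [ 0.4352 -0.2683  0.2481] F [ 0.21  0.09 -0.64] gap 0.0 yaw_ty 1.6871 q [-0.77  0.38  1.72  0.    1.05 -2.46]
c stand coords mm [-98.1  57.4]
b stand coords mm [-118.7 -464.7]
-20 81 [-34.9 -28.9 -21.9]
-15 77 [-36.2 -31.3 -24.1]
-10 79 [-37.1 -32.2 -25.1]
-5 82 [-38.3 -33.2 -26.1]
0 81 [-39.4 -34.5 -27.3]
5 79 [-40.4 -35.7 -28.8]
10 92 [-42.8 -37.1 -29.4]
15 97 [-43.5 -38.3 -30.5]
20 96 [-45.  -39.8 -32. ]
25 96 [-46.3 -41.5 -33.5]
30 78 [-47.6 -43.5 -34.6]
35 10 [-48.  -47.2 -45.4]
40 4 [-49.8 -49.7 -49.3]
45 4 [-50.4 -50.1 -49.6]
70 51 [-57.6 -54.5 -51.2]
75 75 [-58.1 -54.9 -50.4]
80 107 [-62.7 -57.1 -50.3]
85 124 [-63.6 -58.3 -49.8]
90 99 [-63.  -57.7 -49.6]
95 18 [-60.4 -57.6 -51.8]
t 9.65 tcp [ 0.4352 -0.2683  0.2481] F [ 0.21  0.09 -0.64] gap 0.0 yaw_ty 1.6871 q [-0.77  0.38  1.72  0.    1.05 -2.46]
c stand coords mm [-98.1  57.4]
b stand coords mm [-118.7 -464.7]
roll 0.096
b,-110,58,250 world [0.4335 0.2544 0.25  ] dp cm [-5.9  51.94 -0.1 ]
```

The clutch lever is back out, with the same profile as at the start. Next is the brake half, with a roll of +0.096.

```bash
python3 -m creep '{"claw":[0,0,0,0,0,0,0,0,0,0,0,0],"dp":[[-0.3,3,0],[-0.8,7,0],[-1.3,11,0],[-1.7,15,0],[-2.2,19,0],[-2.6,23,0],[-3.1,27,0],[-3.5,31,0],[-4,35,0],[-4.4,39,0],[-4.9,43,0],[-5.3,46.5,0]],"roll":[0,0,0,0,0.02,0.04,0.06,0.08,0.096,0.096,0.096,0.096]}' ; python3 go.py b,-110,58,250
```

```text
t: 10.85
tcp_pos: [0.4334, 0.2009, 0.2478]
tool_rot: [-0.01, 1.0, -0.0, -0.002]
force: [0.4, -0.3, 0.7]
finger_gap: 0.0
t 10.85 tcp [0.4334 0.2009 0.2478] F [ 0.38 -0.31  0.7 ] gap 0.0 yaw_ty 1.5917 q [ 0.2   0.34  1.79  0.    1.02 -1.39]
c stand coords mm [ -45.6 -408.9]
b stand coords mm [-111.2    4.5]
roll 0.001
b,-110,58,250 world [0.4335 0.2544 0.25  ] dp cm [-0.12  5.35 -0.22]
```

```bash
python3 -m creep '{"claw":[0,0,0,0,0],"dp":[[0,2,0],[0,4.5,0],[-0.1,5.3,0],[-0.1,5.4,0],[-0.1,5.4,0]],"roll":[0,0,0,0,0]}' ;  python3 - <<'E'
from station import imaging
import cv2,pickle
for n in ["wrist","side"]:
    s=imaging.snapshot(n); pickle.dump(s,open(f"{n}5.pkl","wb"))
    cv2.imwrite(f"pics/{n}5.png",s["image"][:,:,::-1])
E
python3 blade.py wrist5 b; python3 go.py b,-110,58,137
```

```text
t: 11.35
tcp_pos: [0.4339, 0.2524, 0.2485]
tool_rot: [-0.01, 1.0, -0.001, -0.001]
force: [-0.7, -0.8, -0.2]
finger_gap: 0.0
t 11.45 tcp [0.4342 0.252  0.2489] F [ 0.21  0.39 -1.06] gap 0.002 yaw_ty 1.5899 q [ 0.3   0.37  1.74 -0.    1.04 -1.29]
c stand coords mm [ -38.9 -459.6]
b stand coords mm [-109.3   55.6]
-20 89 [-35.8 -30.1 -21.2]
-15 81 [-36.5 -31.4 -24.5]
-10 58 [-35.5 -31.9 -26.1]
-5 61 [-36.2 -32.9 -26.3]
0 78 [-37.5 -33.  -25.2]
5 81 [-39.  -34.  -26.3]
10 82 [-40.3 -34.8 -27.7]
15 86 [-41.  -36.4 -28.3]
20 84 [-42.5 -37.8 -30.1]
25 85 [-43.3 -38.5 -30.8]
30 35 [-44.4 -40.9 -32.7]
80 3 [-56.4 -55.7 -54.2]
85 50 [-57.4 -54.5 -50.3]
90 95 [-61.9 -56.4 -49.8]
95 103 [-62.8 -57.4 -49.7]
100 47 [-61.9 -57.7 -51.2]
t 11.45 tcp [0.4342 0.252  0.2489] F [ 0.21  0.39 -1.06] gap 0.002 yaw_ty 1.5899 q [ 0.3   0.37  1.74 -0.    1.04 -1.29]
c stand coords mm [ -38.9 -459.6]
b stand coords mm [-109.3   55.6]
roll -0.001
b,-110,58,137 world [0.4335 0.2544 0.137 ] dp cm [ 0.05  0.25 11.19]
```

View pics/wrist5.png

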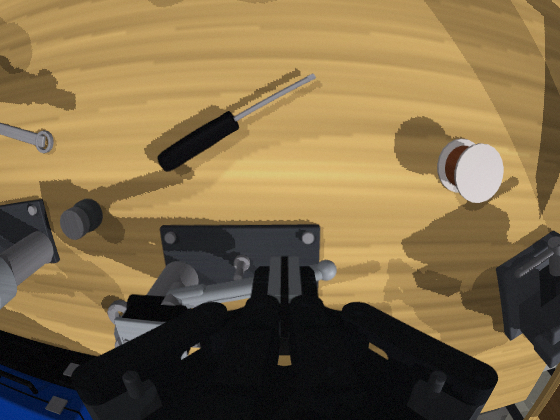

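Wrist view: the brake lever's ball is at (325,270), about 5 mm further along than I estimated. The bolt is at (243,265), well below the fingers. I'll shift and descend.

```bash
python3 -m creep '{"claw":[0,0,0,0,0,0,0],"dp":[[-0.2,0.4,2],[-0.4,0.7,5],[-0.6,0.7,8],[-0.9,0.7,10.5],[-1,0.7,11.2],[-1,0.7,11.2],[-1,0.7,11.2]],"roll":[0,0,0,0,0,0,0]}' ; python3 go.py b,-68,63,137
```

```text
t: 12.15
tcp_pos: [0.4448, 0.26, 0.1382]
tool_rot: [-0.01, 1.0, 0.0, 0.001]
force: [-0.4, 0.1, 0.4]
finger_gap: -0.001
t 12.15 tcp [0.4448 0.26   0.1382] F [-0.44  0.06  0.37] gap -0.001 yaw_ty 1.5903 q [ 0.31  0.55  1.81 -0.    0.78 -1.28]
c stand coords mm [ -27.4 -466.3]
b stand coords mm [-98.5  63.4]
roll -0.0
b,-68,63,137 world [0.4754 0.2602 0.137 ] dp cm [-3.05 -0.04  0.12]
```

```bash
python3 -m creep '{"claw":[0,0,0,0,0],"dp":[[-1,0,0.1],[-2,0,0.1],[-2.7,0,0.1],[-3,0,0.1],[-3,0,0.1]],"roll":[0,0,0,0,0]}' ; python3 -m creep '{"claw":[0,0,0,0,0,0],"dp":[[-0.2,0,0],[-0.4,0,0],[-0.6,0,0],[-0.8,0,0],[-1,0,0],[-1,0,0]],"roll":[0,0,0,0,0,0]}' ; python3 -m creep '{"claw":[0,0,0,0,0,0],"dp":[[-0.2,0,0],[-0.4,0,0],[-0.6,0,0],[-0.8,0,0],[-1,0,0],[-1,0,0]],"roll":[0,0,0,0,0,0]}' ;python3 go.py
```

```text
t: 12.65
tcp_pos: [0.4748, 0.2609, 0.1364]
tool_rot: [-0.01, 1.0, 0.0, 0.0]
force: [0.3, 0.3, -0.7]
finger_gap: 0.002
t: 13.25
tcp_pos: [0.4812, 0.2613, 0.1357]
tool_rot: [-0.01, 1.0, -0.0, -0.003]
force: [-6.4, 1.4, 1.9]
finger_gap: 0.0
t: 13.85
tcp_pos: [0.4905, 0.2618, 0.1356]
tool_rot: [-0.01, 1.0, 0.0, -0.004]
force: [-6.3, 2.5, 2.7]
finger_gap: -0.002
t 13.85 tcp [0.4905 0.2618 0.1356] F [-6.29  2.52  2.69] gap -0.002 yaw_ty 1.5909 q [ 0.29  0.6   1.7   0.    0.85 -1.3 ]
c stand coords mm [  18.2 -462.8]
b stand coords mm [-52.8  64.3]
```

```bash
python3 -m creep '{"claw":[0,0,0,0,0,0,0,0],"dp":[[-0.2,0,0],[-0.4,0,0],[-0.6,0,0],[-0.8,0,0],[-1,0,0],[-1.2,0,0],[-1.4,0,0],[-1.4,0,0]],"roll":[0,0,0,0,0,0,0,0]}' ; python3 -m creep '{"claw":[0,0,0],"dp":[[-0.2,0,0],[-0.3,0,0],[-0.3,0,0]],"roll":[0,0,0]}';python3 -m creep '{"claw":[0,0,0],"dp":[[-0.2,0,0],[-0.3,0,0],[-0.3,0,0]],"roll":[0,0,0]}' ;python3 go.py
```

```text
t: 14.65
tcp_pos: [0.5037, 0.2626, 0.1355]
tool_rot: [-0.01, 1.0, 0.0, -0.005]
force: [-8.3, 5.4, 3.3]
finger_gap: 0.001
t: 14.95
tcp_pos: [0.5063, 0.2626, 0.1355]
tool_rot: [-0.01, 1.0, 0.0, -0.005]
force: [-9.8, 5.5, 2.8]
finger_gap: -0.002
t: 15.25
tcp_pos: [0.5091, 0.2627, 0.1354]
tool_rot: [-0.01, 1.0, 0.0, -0.005]
force: [-9.8, 4.8, 2.7]
finger_gap: -0.001
t 15.25 tcp [0.5091 0.2627 0.1354] F [-9.79  4.78  2.66] gap -0.001 yaw_ty 1.5905 q [ 0.28  0.62  1.66  0.    0.88 -1.31]
c stand coords mm [  36.7 -461.6]
b stand coords mm [-34.2  64.8]
```

```bash
python3 -m creep '{"claw":[0,0],"dp":[[-0.2,0,0],[-0.2,0,0]],"roll":[0,0]}';python3 -m creep '{"claw":[0,0],"dp":[[-0.2,0,0],[-0.2,0,0]],"roll":[0,0]}' ;python3 -m creep '{"claw":[0,0],"dp":[[-0.1,0,0],[-0.1,0,0]],"roll":[0,0]}'; python3 go.py
```

```text
t: 15.45
tcp_pos: [0.5107, 0.2627, 0.1354]
tool_rot: [-0.01, 1.0, 0.0, -0.006]
force: [-9.2, 5.0, 3.2]
finger_gap: 0.001
t: 15.65
tcp_pos: [0.5109, 0.2627, 0.1354]
tool_rot: [-0.01, 1.0, 0.0, -0.008]
force: [-12.3, 5.3, 7.0]
finger_gap: 0.003
t: 15.85
tcp_pos: [0.511, 0.2627, 0.1353]
tool_rot: [-0.01, 1.0, -0.0, -0.009]
force: [-13.5, 5.0, 7.4]
finger_gap: -0.003
t 15.85 tcp [0.511  0.2627 0.1353] F [-13.46   5.01   7.36] gap -0.003 yaw_ty 1.5905 q [ 0.28  0.62  1.65  0.01  0.89 -1.32]
c stand coords mm [  38.6 -461.3]
b stand coords mm [-32.3  64.7]
```

The arm stalled again, at about 14 N. I'll add a small margin, hold, and verify.

```bash
python3 -m creep '{"claw":[0,0,0,0,0,0],"dp":[[-0.1,0,0],[-0.2,0,0],[-0.2,0,0],[-0.2,0,0],[-0.2,0,0],[-0.2,0,0]],"roll":[0,0,0,0,0,0]}'
python3 - <<'E'
from station import imaging
import cv2,pickle
for n in ["wrist","side","top"]:
    s=imaging.snapshot(n); pickle.dump(s,open(f"{n}6.pkl","wb"))
    cv2.imwrite(f"pics/{n}6.png",s["image"][:,:,::-1])
E
python3 blade.py wrist6 b
```

```text
t: 16.45
tcp_pos: [0.5111, 0.2627, 0.1353]
tool_rot: [-0.01, 1.0, -0.0, -0.011]
force: [-17.6, 5.7, 10.6]
finger_gap: 0.004
t 16.6 tcp [0.5111 0.2627 0.1353] F [-16.48   4.82   9.77] gap 0.001 yaw_ty 1.5905 q [ 0.28  0.62  1.65  0.01  0.89 -1.32]
c stand coords mm [  38.8 -461.3]
b stand coords mm [-32.2  64.7]
-20 269 [-28.7 -22.9 -13. ]
-15 305 [-28.2 -22.6 -12.7]
-10 262 [-27.6 -21.7 -12.5]
-5 231 [-24.6 -20.2 -12.4]
0 236 [-24.2 -19.8 -11.7]
5 236 [-23.9 -19.6 -12. ]
10 198 [-23.9 -20.4 -13.5]
15 146 [-23.2 -21.  -17. ]
20 78 [-23.1 -21.9 -19.8]
25 12 [-22.8 -22.3 -21.9]
```

View pics/wrist6.png

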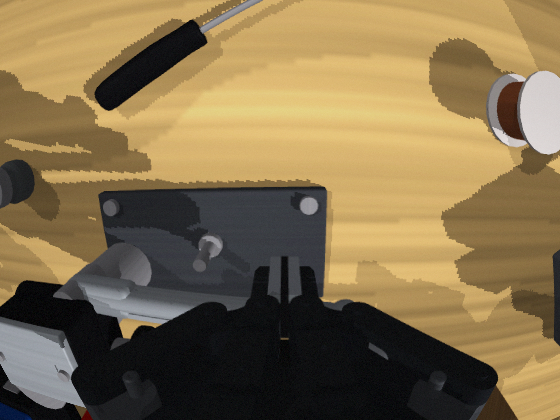

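View pics/side6.png

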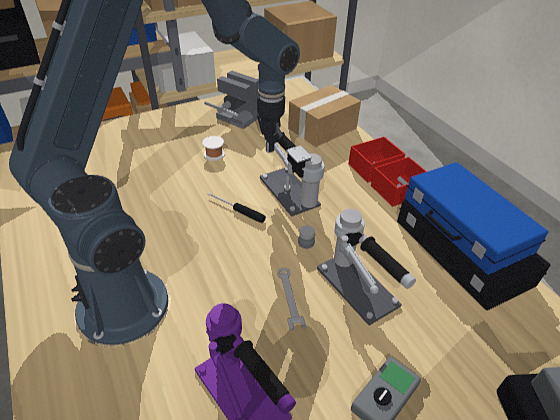

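```bash
python3 -m creep '{"claw":[0,0,0],"dp":[[0,0,0],[0,0,0],[0,0,0]],"roll":[0,0,0]}'; python3 -c "
from station import workorder; print(workorder.sign_off())"; python3 go.py
```

```text
t: 16.9
tcp_pos: [0.5111, 0.2627, 0.1353]
tool_rot: [-0.01, 1.0, -0.0, -0.011]
force: [-17.8, 5.0, 10.6]
finger_gap: -0.004
the job is handed in; nothing more can be done
None
the job is handed in; nothing more can be done
```

I pushed the clutch lever to its stop with the closed fingers and let it come fully back out. I then pushed the brake lever to its stop and handed the job in at about 17 s, still holding it in.

- **Clutch:** the blade turned about 0.30 rad, measured from its slope in the wrist depth images. The arm stalled at the stop with about 17 N. After release, the blade's profile matched the one measured before the push.
- **Brake:** the blade also turned about 0.30 rad. The arm stalled and held steady at hand-in, with about 18 N of horizontal push. In the last side picture nothing else on the bench looked moved.
- **Disagreements:**
  - My first depth-only fit of the stand poses was inconsistent, so I refitted from image features.
  - The brake stand was still about 5 mm off along the bar, which I corrected from the wrist view before pressing.
  - While holding the brake, the force reading also showed about 10 N upward. I put this down to friction on the blade, because a smaller upward force was already there at first contact. I did not check separately that the hand is clear of the perch and reservoir.

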